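Catch the stone samples in a dish and put it on the balance

ROBOT

A 6-joint arm with a two-finger parallel gripper is mounted at the origin on the work surface. World frame = base frame: x ahead of the robot, y to its left, z up, the work surface at z = 0. Lengths are in m, angles in degrees, forces in N, time in s.
With the tool pointing down it reaches from about 0.25 to 0.725 m from the base axis. Payload 9.7 kg.
Tool frame: the origin (TCP) lies at the very end of the fingers, on their centre line; the grasp point (between the pads) lies 19 mm behind it; z points along the fingers, y is the direction in which the jaws open and shut (so a half turn about z gives the same grasp; the last joint's range is limited). The gripper opens to 85 mm and grips with 20 to 120 N. Pads are 22 mm wide; open, the fingers measure 114 mm over their backs; the gripper's body (76 mm by 85 mm) begins 54 mm behind the grasp point. The pads swing forward as they close: fully open they stand 13 mm farther back than shut.
Start: joints at [-64.973, 4.979, 10.078, 95.1, 0, 90], TCP at [0.233, -0.498, 0.231] pointing down, gripper open.
Joint ranges: [-179.16, 179.16], [-48.56, 103.87], [-65.8, 70.77], [-126.05, 130.52], [-82.76, 87.17], [-180, 180]. Speed limits (degrees/s): [127.2, 127.2, 147.25, 180, 180, 180].

INTERFACE

Orientations are given as [roll, pitch, yaw] about the fixed x, y, z axes, in that order (R = Rz(yaw) Ry(pitch) Rx(roll)).
In Python, from workcell import bot gives the robot as it stands. The module is installed in compiled form; this text tells all that it offers.
- The arm moves only by the tool arm_command, never from a script. Its argument "increments" is a list of rows, each a list of 7 numbers: the gripper command: -1 is fully open, 1 is shut, values between are in proportion, then the shift along the tool's x, y, z in cm, then the turn, a rotation vector about the tool's x, y, z in degrees. In form: [[gripper, x, y, z, rx, ry, rz], ...]. A call has 1 to 10 rows; each row shifts and turns the commanded pose from where the row before left it, along the tool's axes as they then stand; what a row does not reach is not made up. A row lasts 1/8 s, in which the tool goes at most 62.5 mm and 10.7 degrees, less where a joint would pass 70% of its speed; a pose out of reach is approached as far as the arm can. A call is refused whole if a number of a shift passes 6.25 or a number of a turn 10.7, either way. A call with a gripper value outside its range is refused whole. The fingers move at their own pace and stop on an object; "grip_force" is the grip in N (left out, the last holds). Time passes only in rows, so rows that do not move let the fingers close. It gives the time, the measured TCP pose, the force and the opening at its end, in the units of the state.
- bot.get_obs(): the state, without advancing time (a new reading comes with each control period).
- bot.camera(name): name is "scene" or "side" or "wrist"; returns a dict with "color" (384x512x3 uint8, red, green, blue), "fx", "fy", "cx", "cy" (pixels), "origin" and "attitude" of the camera in the world. Camera axes: x right, y up, looking along -z (the intrinsics and any distortion apply to the point x, -y, -z); pixel columns grow to the right and rows downward; lengths in m; the calibration is good to about 2 mm. A picture is of the moment at which its call begins. There is no depth.
- bot.job_done(): hands the job in, once; it reports no verdict.
The state is a dict: "time": time; "q": joint angles; "qd": joint speeds; "joint_efforts": joint torques, N m; "ee_pos": TCP position; "tcp_rot": TCP orientation; "wrist_force": force on the tool from outside, world axes, zero at the start; "torque": the same for the moment, N m; "opening": finger opening in m.
Only numpy, scipy, OpenCV 4.12 (cv2) and the standard library are available. Lean on these libraries where they do the work, as an engineer would, in place of code of your own. Each camera call takes 0.05 s, during which the arm holds its last target. There are 200 camera calls.

TASK

Take the dish by its handle, hold it under the chute's mouth and raise it so that its rims gently push up the two feet of the lift bar, whose height you must feel, until the gate lets all three stones slide into the dish; do not ram the bar against its stop. Then set the dish with the stones gently on the balance, centred on the raised platter, level, and let go. Drop no stone, and leave the jar, the glass dish and the supply box alone.

Things in the scene. Friction and masses are not known exactly. Their poses are not given: they have to be found in the camera images.
- chute: Grey-footed stand with a straight aluminium trough, 230 mm long, 60 mm wide inside, side walls 40 mm, pitched 42 degrees. Origin on the bench straight below the lip; own z up; own +x points towards the trough's closed upper end, so stones slide out towards own -x. Foot and legs stand at own x 50 to 220 mm: the bench below and in front of the lip is free.
- lip (a point): Middle of the trough floor's lower edge, where the stones leave, 235 mm above the bench. Axes as the chute.
- gate_top (a point): Middle of the top edge of the shut grey gate, a thin upright plate 60 mm high just in front of the lip. It slides straight up together with the steel lift bar, by the same amount. Stones pass only once it is lifted by most of its 44 mm of travel (about 36 mm or more). (This point is fixed to the chute and does not follow the gate.)
- feet (a point): NOMINAL middle between the undersides of the steel lift bar's two level feet at rest, 150 mm above the bench, fixed to the chute: the true feet are anywhere up to 25 mm higher or lower, not reported, to be felt. Each foot spans chute x -16 to -94 mm and y 36 to 64 mm (or -36 to -64 mm). Between them it is open; an arch joins them at x -14 to -30 mm, top up to 375 mm above the bench.
- dish: Open rectangular aluminium dish, outside 140 (own x) by 100 (own y) by 60 mm high, walls and floor 4 mm, about 0.22 kg, standing on the bench at the start. Origin at the centre of its underside, own z up. A handle sticks out from one end wall towards own -x (see grip).
- grip (a point): Middle of the dish's handle: a straight level black bar, 12 mm wide (dish y), 24 mm high (dish z 36 to 60 mm, its top flush with the rim), reaching from dish x -70 to -147 mm, in the middle of the dish's end wall. This point is at dish x -108, y 0, z 48 mm. Axes as the dish.
- feet_up (a point): NOMINAL middle between the feet's undersides with the lift bar at its hard stop, 44 mm above their rest height, fixed to the chute (same unknown offset of up to 25 mm). Lifting the bar takes about 2.5 N to start and 3.5 N near the top; it falls back when let go. Pressing on it with more than 15 N counts as ramming.
- balance: White bench balance, fixed, body 220 (own x) by 190 (own y) mm, body top 54 mm above the bench, carrying a round raised steel platter of 100 mm diameter. Origin on the bench below the platter's centre.
- platter (a point): Centre of the platter's top face, 72 mm above the bench.
- jar: Bystander: amber glass jar, 60 mm diameter, 85 mm high; origin at the centre of its underside.
- petri: Bystander: shallow round glass dish, 90 mm diameter, 18 mm high; origin at the centre of its underside.
- supply: Bystander: grey lamp supply box, 110 x 80 x 60 mm high; origin at the centre of its underside.
- stone0: One of three alike grey stone samples, chunky, about 40 x 32 x 26 mm, 0.035 to 0.07 kg, queued in the trough behind the gate (number 0 next to the gate at the start). Origin at the centre of its underside.
- stone1: One of three alike grey stone samples, chunky, about 40 x 32 x 26 mm, 0.035 to 0.07 kg, queued in the trough behind the gate (number 1 in the middle at the start). Origin at the centre of its underside.
- stone2: One of three alike grey stone samples, chunky, about 40 x 32 x 26 mm, 0.035 to 0.07 kg, queued in the trough behind the gate (number 2 the uppermost at the start). Origin at the centre of its underside.
Mind the look-alikes: they are no part of the job. Several things have the shape of the dish; the one meant has the colours described above.

How it is judged (in metres and radians):
On the way, in this order (a step that is already met when the one before it is completed fails the run):
1. the dish is held up off the bench with its middle within 130 mm of the lip, seen from above (height (world z) of dish above 0.04 m and horizontal distance between dish and lip below 0.13 m and distance between stone0 and lip below 0.1 m), for 0.1 s.
2. all three stones lie in the dish while it is still held up near the lip (middle within 160 mm of it seen from above, underside more than 40 mm above the bench) (x of stone0 in the frame of dish between -0.068 and 0.068 m and y of stone0 in the frame of dish between -0.048 and 0.048 m and z of stone0 in the frame of dish between -0.004 and 0.068 m and x of stone1 in the frame of dish between -0.068 and 0.068 m and y of stone1 in the frame of dish between -0.048 and 0.048 m and z of stone1 in the frame of dish between -0.004 and 0.068 m and x of stone2 in the frame of dish between -0.068 and 0.068 m and y of stone2 in the frame of dish between -0.048 and 0.048 m and z of stone2 in the frame of dish between -0.004 and 0.068 m and height (world z) of dish above 0.04 m and horizontal distance between dish and lip below 0.16 m), for 0.2 s.
At the end, for the whole second after the job is handed in: All three stones lie in the dish; the dish stands released and at rest on the platter, level within 4 degrees, its middle within 25 mm of the platter's centre (x of stone0 in the frame of dish between -0.068 and 0.068 m and y of stone0 in the frame of dish between -0.048 and 0.048 m and z of stone0 in the frame of dish between -0.004 and 0.068 m and x of stone1 in the frame of dish between -0.068 and 0.068 m and y of stone1 in the frame of dish between -0.048 and 0.048 m and z of stone1 in the frame of dish between -0.004 and 0.068 m and x of stone2 in the frame of dish between -0.068 and 0.068 m and y of stone2 in the frame of dish between -0.048 and 0.048 m and z of stone2 in the frame of dish between -0.004 and 0.068 m and horizontal distance between dish and platter below 0.025 m and height (world z) of dish between 0.068 and 0.078 m and angle between dish's own z axis and vertical below 0.07 rad and linear speed of dish below 0.02 m/s and contact force between dish and balance above 0.5 N); the robot touches nothing.
It fails at once if a stone falls onto the bench (height (world z) of any of stone0, stone1, stone2 below 0.035 m).
It fails at once if the dish presses on the lift bar with more than 15 N (contact force between dish and lift_bar above 15 N).
It fails at once if the dish is put down on the balance with more than 60 N (contact force between dish and balance above 60 N).
It fails at once if the jar, the glass dish or the supply box is moved more than 30 mm (distance of any of jar, petri, supply from where it was at the start of the episode above 0.03 m).
It also fails if it takes over 53 s, if anything falls off the work surface, if the arm or the gripper's body presses on something with over 40 N, if the wrist force passes 120 N, or if a joint passes its speed limit or range.

## Working session

There is one attempt and no reset: what is moved stays moved. The work goes in short steps, Python scripts to look and compute and a tool call to move; the robot and the scene stay as the last step left them, time stands still between calls to the robot, and variables do not carry over. Pictures are saved under pics/ and viewed, about 8 in all and at most 12, crops included, and the job is handed in when it is done.

Besides the shell and the picture viewer there is one more tool, called after "Request:" as a command line: name --pt "numbers of a row" for each row, then --argument value for the rest. arm_command: Moves the arm, as the interface text tells. Its arguments: {"type":"object","properties":{"increments":{"type":"array"},"grip_force":{"type":"number"}},"required":["increments"]}

```bash
mkdir -p pics; cat > h.py <<'E'
import numpy as np, cv2, pickle
from workcell import bot
from scipy.spatial.transform import Rotation as R
def snap(n,f=None):
    c=bot.camera(n); f=f or n
    cv2.imwrite(f'pics/{f}.png',c['color'][:,:,::-1]); pickle.dump(c,open(f'pics/{f}.pkl','wb')); return c
def load(f): return pickle.load(open(f'pics/{f}.pkl','rb'))
def att(c):
    a=np.array(c['attitude'],float)
    return a if a.shape==(3,3) else (R.from_euler('xyz',a,degrees=True).as_matrix() if a.size==3 else None)
def ray(c,u,v):
    d=np.array([(u-c['cx'])/c['fx'],-(v-c['cy'])/c['fy'],-1]); return np.array(c['origin']),att(c)@d
def atz(c,u,v,z):
    o,d=ray(c,u,v); return o+d*(z-o[2])/d[2]
def proj(c,p):
    q=att(c).T@(np.array(p)-c['origin']); return np.array([c['cx']-c['fx']*q[0]/q[2], c['cy']+c['fy']*q[1]/q[2]])
def tri(c1,a,c2,b):
    o1,d1=ray(c1,*a);o2,d2=ray(c2,*b)
    s=np.linalg.lstsq(np.c_[d1,-d2],o2-o1,rcond=None)[0]
    p,q=o1+s[0]*d1,o2+s[1]*d2; return (p+q)/2,np.linalg.norm(p-q)
E
python3 - <<'E'
from h import *
for n in('scene','side','wrist'):
    c=snap(n); print(n,{k:v for k,v in c.items() if k!='color'})
print(bot.get_obs())
a=cv2.imread('pics/scene.png');b=cv2.imread('pics/side.png')
cv2.imwrite('pics/sc.png',cv2.resize(a,(800,600)));cv2.imwrite('pics/si.png',cv2.resize(b,(800,600)))
E
```

```text
scene {'fx': 493.7835503145705, 'fy': 493.7835503145705, 'cx': 260.63005816124786, 'cy': 191.29750837383708, 'origin': array([ 1.07725689, -0.61264206,  1.2918386 ]), 'attitude': array([35.95253289, -0.75942675, 42.96463074])}
side {'fx': 380.95200047918826, 'fy': 380.95200047918826, 'cx': 253.94680339020698, 'cy': 192.421647802936, 'origin': array([ 0.51116161, -0.88133661,  1.21973832]), 'attitude': array([40.62408407, -0.37331003, -0.34330039])}
wrist {'fx': 296.84721839436054, 'fy': 296.84721839436054, 'cx': 251.751589023205, 'cy': 192.06877005366377, 'origin': array([ 0.30814491, -0.46215354,  0.37397472]), 'attitude': array([-18.83967587,   0.07286512, -64.92183012])}
{'time': 0.15, 'q': array([-6.49745839e+01,  5.00617554e+00,  1.00441031e+01,  9.50988831e+01,
        9.25932205e-04,  9.00014207e+01]), 'qd': array([ 0.13174579, -0.15411084,  0.12526934, -0.06053006, -0.01315015,
        0.12954914]), 'joint_efforts': array([-1.94568551e-03, -5.20761538e+01,  4.65044582e+01,  1.38028685e-02,
       -1.32851419e-04, -9.98700216e-06]), 'ee_pos': array([ 0.23259262, -0.49820846,  0.23071673]), 'tcp_rot': array([-1.79939044e+02, -9.24420261e-04,  2.50239944e+01]), 'wrist_force': array([ 0.12554243, -0.2937376 ,  0.43717916]), 'torque': array([0.04222289, 0.00407433, 0.03097456]), 'opening': 0.08516803709351892}
```

View pics/sc.png

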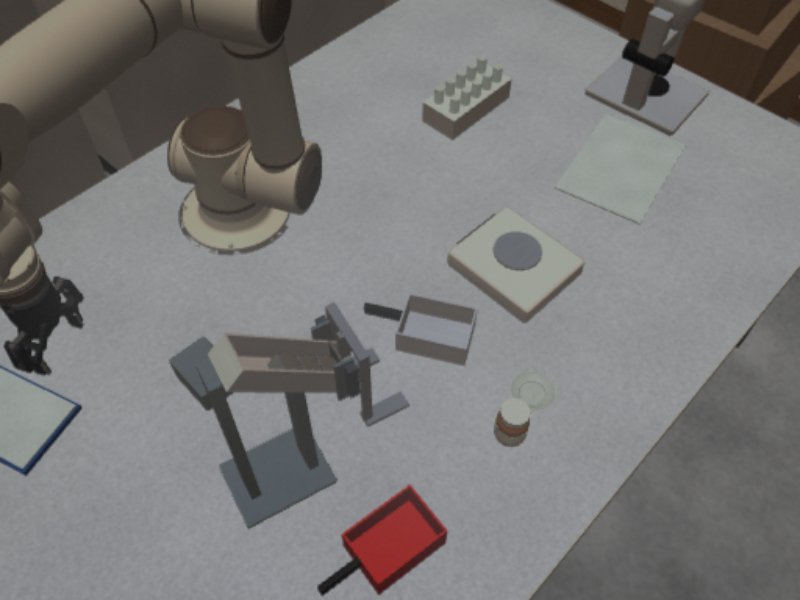

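View pics/si.png

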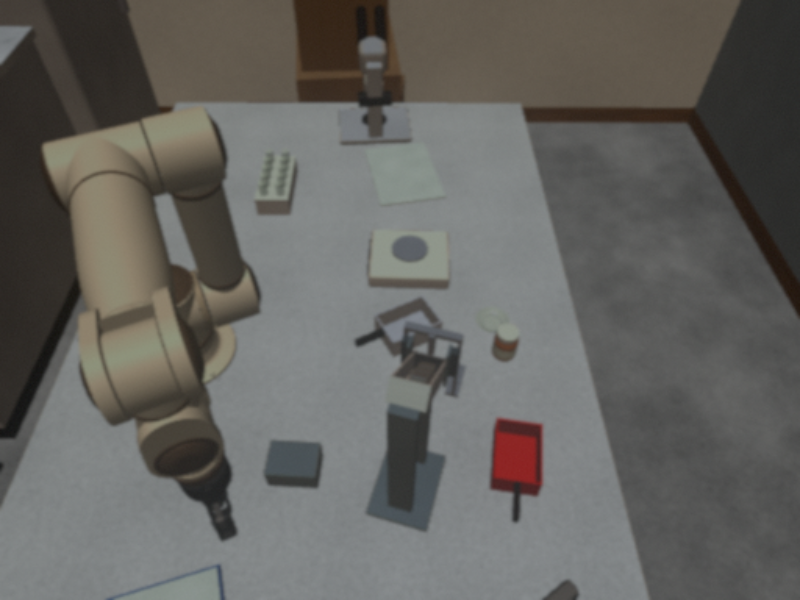

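The scene picture shows the candidates: a grey aluminium dish at (435,328) with a black handle at (383,311), and a red look-alike at (395,540). I choose the grey one. The chute gate end is at about (345,350), the balance platter at (517,250), the jar at (513,420) and the petri dish at (533,390). In the side view the supply box is at (293,463). Next are the close crops.

```bash
python3 - <<'E'
from h import *
a=cv2.imread('pics/scene.png');b=cv2.imread('pics/side.png')
def crop(im,x,y,w,h,s,f):
    im=cv2.resize(im[y:y+h,x:x+w],None,fx=s,fy=s,interpolation=cv2.INTER_CUBIC)
    im=cv2.convertScaleAbs(im,alpha=1.5)
    for i in range(0,w,20): cv2.putText(im,str(x+i),(i*s,10),0,.35,(0,255,255)); cv2.line(im,(i*s,12),(i*s,18),(0,255,255))
    for j in range(0,h,20): cv2.putText(im,str(y+j),(0,j*s+4),0,.35,(0,255,255)); cv2.line(im,(24,j*s),(30,j*s),(0,255,255))
    cv2.imwrite(f'pics/{f}.png',im)
crop(a,195,180,133,100,6,'c1'); crop(b,220,180,133,100,6,'c2')
E
```

```text
(no output)
```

View pics/c1.png

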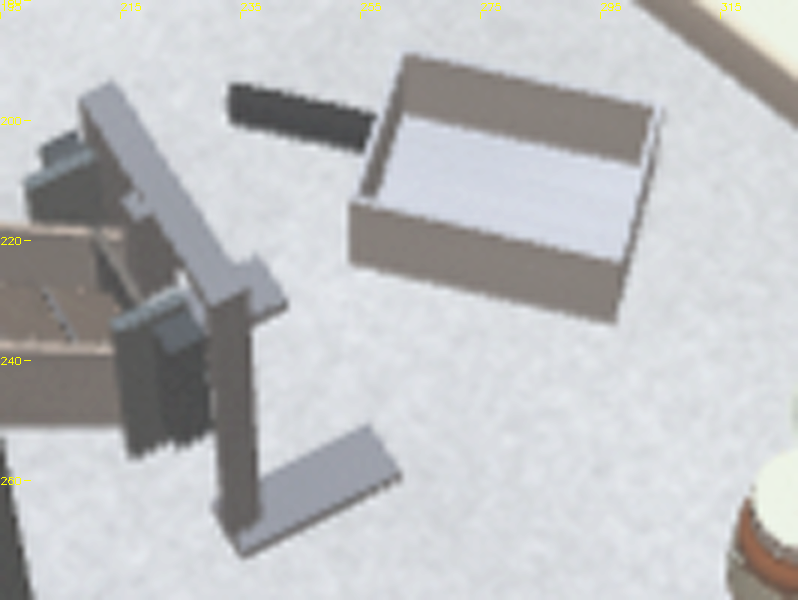

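View pics/c2.png

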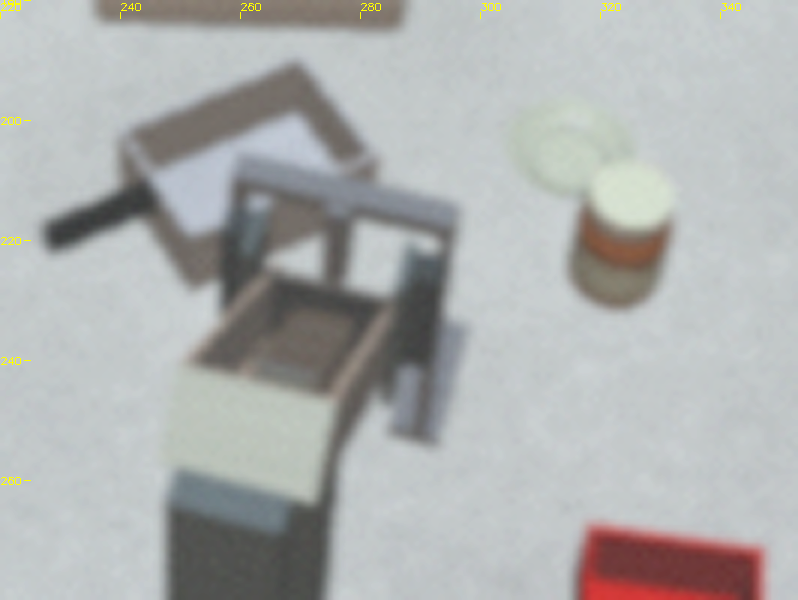

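Both crops confirm the choice: an aluminium dish with a black handle (scene handle end about (233,194), rim (263,189)-(305,198)). The lift bar's +y foot is at scene (236,271)-(262,258). I'll fit poses from these points.

```bash
python3 - <<'E'
from h import *
from scipy.optimize import least_squares as LS
S=load('scene');D=load('side')
def T(p,q): 
    c,s=np.cos(p[2]),np.sin(p[2]); return np.array([p[0]+c*q[0]-s*q[1],p[1]+s*q[0]+c*q[1],q[2]])
dish=[(S,262.7,189.2,-.07,.05,.06),(S,305,198,.07,.05,.06),(S,253.7,214.2,-.07,-.05,.06),(S,298.7,223.7,.07,-.05,.06),(S,253.3,224,-.07,-.05,0),(S,297.5,233.7,.07,-.05,0),
(D,240.3,203.3,-.07,.05,.06),(D,269.5,190.5,.07,.05,.06),(D,282.8,206.7,.07,-.05,.06),(D,252.5,228,-.07,-.05,0)]
f=lambda p:np.concatenate([proj(c,T(p,q))-(u,v) for c,u,v,*q in dish])
p0=np.r_[atz(S,279,205,.03)[:2],.5]
r=LS(f,p0,x_scale=[.1,.1,1],loss='soft_l1');p=r.x
print('dish',p[:2],np.degrees(p[2]),'grip',T(p,(-.108,0,.048)));print(f(p).reshape(-1,2).round(1).tolist())
print('handle end',atz(S,233.3,194,.06),T(p,(-.147,.006,.06)))
ch=[(S,256.3,250.8,-.094,.036,'f'),(S,262,258.3,-.094,.064,'f'),(S,235.5,271.2,-.016,.064,'f'),(D,297.5,234.2,-.094,.064,'f'),(D,292.8,253.3,-.016,.064,'f'),(D,285,251.7,-.016,.036,'f'),
(S,208.3,196.2,-.014,-1,'a'),(S,214.2,193.7,-.03,-1,'a'),(S,230.3,230.8,-.014,1,'a'),(S,236.7,228.3,-.03,1,'a'),(D,260,205.8,-.03,-1,'a'),(D,296.3,214.2,-.03,1,'a')]
def g(p):
    o=[]
    for c,u,v,x,y,k in ch:
        q=(x,y,p[3]) if k=='f' else (x,y*p[5],p[4]); o.append(proj(c,T(p,q))-(u,v))
    return np.concatenate(o)
best=min((LS(g,[*atz(S,225,240,.2)[:2],a,.15,.35,.06],loss='soft_l1') for a in (-2.5,-2,-1.5,-1)),key=lambda r:r.cost)
p=best.x;print('chute',p[:2],np.degrees(p[2]),p[3:]);print(g(p).reshape(-1,2).round(1).tolist())
for q in [(.171,.03,.389),(.144,.03,.419),(.144,-.03,.419),(0,0,.235),(0,0,.295)]: print(q,proj(S,T(p,q)).round(1),proj(D,T(p,q)).round(1))
print('platter',atz(S,330.9,160,.072),atz(D,262.1,159.4,.072))
print('jar',atz(S,329,256,.085),'petri',atz(S,341,249,.01),'supply',atz(D,188,289,.06))
E
```

```text
dish [0.5569367  0.05324352] 28.975265933311395 grip [0.46245517 0.00092487 0.048     ]
[[-1.8, -1.5], [0.3, -1.1], [-0.9, -0.4], [0.2, 0.1], [-0.5, 0.5], [-0.1, 0.6], [0.2, -1.1], [1.6, -1.4], [1.5, -0.6], [0.3, 1.3]]
handle end [ 0.42642391 -0.01288758  0.06      ] [ 0.42543025 -0.01271901  0.06      ]
chute [ 0.58343666 -0.22228879] -106.6832826471554 [0.14830698 0.33716557 0.05518731]
[[0.1, -0.9], [-0.2, -0.2], [-0.0, 0.4], [0.5, 0.4], [0.2, 0.4], [-0.4, -0.1], [0.0, 0.0], [0.2, -0.2], [0.2, 0.0], [0.0, -0.5], [0.0, 0.3], [0.3, 0.4]]
(0.171, 0.03, 0.389) [145.5 246.8] [271.5 261.4]
(0.144, 0.03, 0.419) [155.2 233.8] [274.7 245.9]
(0.144, -0.03, 0.419) [143.9 212.6] [251.5 240.1]
(0, 0, 0.235) [216.4 238.3] [274. 238.]
(0, 0, 0.295) [214.9 225.4] [274.9 226.7]
platter [0.56499649 0.29176663 0.072     ] [0.5606298  0.28978579 0.072     ]
jar [0.77989839 0.00731391 0.085     ] petri [0.77276115 0.08875804 0.01      ] supply [ 0.30516107 -0.30512622  0.06      ]
```

Request:
arm_command --pt "-1 2 -2 0 0 0 -5" --pt "-1 4.2 -3.55 0 0 0 0"

```text
time: 0.4
ee_pos: [0.2608, -0.4199, 0.2303]
tcp_rot: [-179.9, 0.0, 30.0]
wrist_force: [0.4, 0.6, 0.5]
opening: 0.0851
```

```bash
python3 -c "
from h import *
o=bot.get_obs();print({k:np.round(o[k],3) for k in ('time','q','ee_pos','tcp_rot')})"
```

```text
{'time': np.float64(0.4), 'q': array([-5.8156e+01, -2.6020e+00,  2.2640e+00,  9.4936e+01, -1.0000e-03,
        9.1872e+01]), 'ee_pos': array([ 0.261, -0.42 ,  0.23 ]), 'tcp_rot': array([-1.7993e+02,  3.0000e-03,  2.9972e+01])}
```

```bash
cat >> h.py <<'E'
def plan(tgt,yaw,n,g=-1,start=None):
    """rows from measured (or start=(x,y,z,yaw)) to tgt, yaw change dyaw total handled as given"""
    o=bot.get_obs()
    p,y0=(np.array(o['ee_pos']),o['tcp_rot'][2]) if start is None else (np.array(start[:3]),start[3])
    st=(np.array(tgt)-p)/n; dy=(yaw-y0)/n
    for i in range(n):
        t=np.radians(y0+i*dy); c,s=np.cos(t),np.sin(t)
        r=[g,round(100*(c*st[0]+s*st[1]),2),round(100*(s*st[0]-c*st[1]),2),round(-100*st[2],2),0,0,round(-dy,2)]
        print(r,end=', ' if i%5<4 else ',\n')
    print()
E
python3 -c "
from h import *
plan((.4625,.001,.215),209,18)"
```

```text
[-1, np.float64(2.14), np.float64(-1.47), np.float64(0.09), 0, 0, np.float64(-9.95)], [-1, np.float64(2.36), np.float64(-1.07), np.float64(0.09), 0, 0, np.float64(-9.95)], [-1, np.float64(2.51), np.float64(-0.65), np.float64(0.09), 0, 0, np.float64(-9.95)], [-1, np.float64(2.58), np.float64(-0.21), np.float64(0.09), 0, 0, np.float64(-9.95)], [-1, np.float64(2.58), np.float64(0.24), np.float64(0.09), 0, 0, np.float64(-9.95)],
[-1, np.float64(2.5), np.float64(0.68), np.float64(0.09), 0, 0, np.float64(-9.95)], [-1, np.float64(2.35), np.float64(1.11), np.float64(0.09), 0, 0, np.float64(-9.95)], [-1, np.float64(2.12), np.float64(1.49), np.float64(0.09), 0, 0, np.float64(-9.95)], [-1, np.float64(1.83), np.float64(1.84), np.float64(0.09), 0, 0, np.float64(-9.95)], [-1, np.float64(1.48), np.float64(2.13), np.float64(0.09), 0, 0, np.float64(-9.95)],
[-1, np.float64(1.09), np.float64(2.35), np.float64(0.09), 0, 0, np.float64(-9.95)], [-1, np.float64(0.67), np.float64(2.5), np.float64(0.09), 0, 0, np.float64(-9.95)], [-1, np.float64(0.23), np.float64(2.58), np.float64(0.09), 0, 0, np.float64(-9.95)], [-1, np.float64(-0.22), np.float64(2.58), np.float64(0.09), 0, 0, np.float64(-9.95)], [-1, np.float64(-0.66), np.float64(2.51), np.float64(0.09), 0, 0, np.float64(-9.95)],
[-1, np.float64(-1.09), np.float64(2.35), np.float64(0.09), 0, 0, np.float64(-9.95)], [-1, np.float64(-1.48), np.float64(2.13), np.float64(0.09), 0, 0, np.float64(-9.95)], [-1, np.float64(-1.82), np.float64(1.84), np.float64(0.09), 0, 0, np.float64(-9.95)],
```

Request:
arm_command --pt "-1 2.1 -1.5 0.1 0 0 -10" --pt "-1 2.4 -1.1 0.1 0 0 -10" --pt "-1 2.5 -0.6 0.1 0 0 -10" --pt "-1 2.6 -0.2 0.1 0 0 -10" --pt "-1 2.6 0.2 0.1 0 0 -10" --pt "-1 2.5 0.7 0.1 0 0 -10" --pt "-1 2.4 1.1 0.1 0 0 -10" --pt "-1 2.1 1.5 0.1 0 0 -10" --pt "-1 1.8 1.8 0.1 0 0 -10"

```text
time: 1.52
ee_pos: [0.3607, -0.2078, 0.2221]
tcp_rot: [-180.0, -0.0, 120.4]
wrist_force: [0.9, 0.2, 0.5]
opening: 0.0857
```

Request:
arm_command --pt "-1 1.5 2.1 0.1 0 0 -10" --pt "-1 1.1 2.4 0.1 0 0 -10" --pt "-1 0.7 2.5 0.1 0 0 -10" --pt "-1 0.2 2.6 0.1 0 0 -10" --pt "-1 -0.2 2.6 0.1 0 0 -10" --pt "-1 -0.7 2.5 0.1 0 0 -10" --pt "-1 -1.1 2.4 0.1 0 0 -10" --pt "-1 -1.5 2.1 0.1 0 0 -10" --pt "-1 -1.8 1.8 0.1 0 0 -9" --pt "-1 0 0 0 0 0 0"

```text
time: 2.78
ee_pos: [0.4594, 0.0045, 0.2128]
tcp_rot: [180.0, -0.0, -150.8]
wrist_force: [-0.8, -0.9, 1.0]
opening: 0.0854
```

```bash
sed -i 's/r=\[g,/r=[float(x) for x in [g,/; s/round(-dy,2)\]/round(-dy,2)]]/' h.py; python3 - <<'E'
from h import *
o=bot.get_obs();print({k:np.round(o[k],3) for k in ('time','q','ee_pos','tcp_rot')})
c=snap('wrist','w1');im=cv2.convertScaleAbs(cv2.imread('pics/w1.png'),alpha=1.3)
for q in [(.46245,.00092,.06),(.4254,-.0127,.06)]: print(proj(c,q))
cv2.imwrite('pics/w1b.png',cv2.resize(im,(800,600)))
E
```

```text
{'time': np.float64(2.775), 'q': array([ 5.5700e-01, -7.6670e+00, -4.3880e+00,  9.3334e+01,  7.0000e-03,
       -2.8606e+01]), 'ee_pos': array([0.459, 0.004, 0.213]), 'tcp_rot': array([ 1.79968e+02, -4.60000e-02, -1.50837e+02])}
[246.34567791 176.09200429]
[252.35024915 138.28786572]
```

View pics/w1b.png

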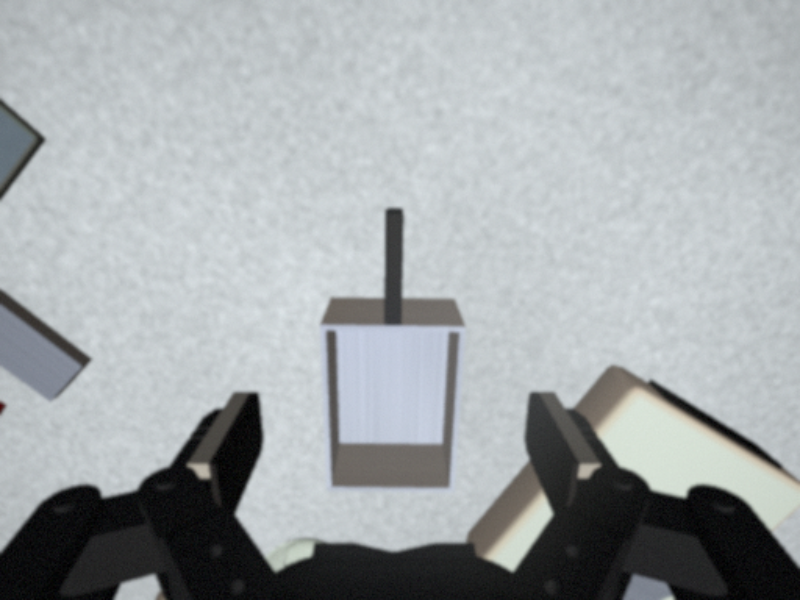

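The wrist view shows the grey dish directly ahead. The handle runs from (394,208) to (394,325), with rim corners at (323,325), (463,325), (332,487) and (451,487). I'll refit.

```bash
python3 - <<'E'
from h import *
from scipy.optimize import least_squares as LS
c=load('w1')
def T(p,q): 
    k,s=np.cos(p[2]),np.sin(p[2]); return np.array([p[0]+k*q[0]-s*q[1],p[1]+s*q[0]+k*q[1],q[2]])
pts=[(323,325,-.07,-.05,.06),(463,325,-.07,.05,.06),(332,487,.07,-.05,.06),(451,487,.07,.05,.06),(386,209,-.147,-.006,.06),(403,209,-.147,.006,.06),(330,299,-.07,-.05,0),(457,299,-.07,.05,0)]
f=lambda p:np.concatenate([proj(c,T(p,q))-(u/1.5625,v/1.5625) for u,v,*q in pts])
p=LS(f,[.557,.053,.5],x_scale=[.1,.1,1]).x
print(p[:2],np.degrees(p[2]),T(p,(-.108,0,.048)));print(f(p).reshape(-1,2).round(1).tolist())
E
```

```text
[0.55143089 0.05636441] 28.7430934370928 [0.45673814 0.00442904 0.048     ]
[[-1.6, -1.1], [1.9, -0.4], [-2.5, 1.2], [2.8, 1.8], [-0.8, 1.1], [0.5, 1.2], [0.9, -2.2], [-1.3, -1.6]]
```

Request:
arm_command --pt "-1 0 0 4.4 0 0 0" --pt "-1 0 0 5.5 0 0 0" --pt "-1 0 0 5 0 0 0" --pt "-1 0 0 2.5 0 0 0.3" --pt "-1 0 0 1 0 0 0" --pt "-1 0 0 0 0 0 0"

```text
time: 3.58
ee_pos: [0.4591, 0.003, 0.0296]
tcp_rot: [-180.0, -0.0, -151.4]
wrist_force: [-0.1, -0.2, 0.7]
opening: 0.0853
```

Request:
arm_command --pt "1 0 0 0 0 0 0" --pt "1 0 0 0 0 0 0" --pt "1 0 0 0 0 0 0" --pt "1 0 0 0 0 0 0" --pt "1 0 0 0 0 0 0" --pt "1 0 0 0 0 0 0" --pt "1 0 0 0 0 0 0" --pt "1 0 0 0 0 0 0" --grip_force 100

```text
time: 4.58
ee_pos: [0.4594, 0.0035, 0.0297]
tcp_rot: [-180.0, 0.0, -151.3]
wrist_force: [-2.1, -0.5, 6.7]
opening: 0.0109
```

Request:
arm_command --pt "1 0 0 -1 0 0 0" --pt "1 0 0 -2 0 0 0" --pt "1 0 0 -2 0 0 0" --pt "1 0 0 -3 0 0 0" --pt "1 0 0 0 0 0 0" --pt "1 0 0 0 0 0 0"

```text
time: 5.32
ee_pos: [0.4588, 0.0034, 0.1084]
tcp_rot: [180.0, -0.1, -151.3]
wrist_force: [0.6, -0.3, -3.1]
opening: 0.0105
```

```bash
python3 -c "
from h import *
o=bot.get_obs();print({k:np.round(o[k],3) for k in ('time','q','ee_pos','tcp_rot','wrist_force','torque')})
plan((.47,.10,.11),-151.3,3,1)
plan((.47,.10,.11),-286.7,13,1,start=(.47,.10,.11,-151.3))
plan((.672,.075,.082),-286.7,5,1,start=(.47,.10,.11,-286.7))"
```

```text
{'time': np.float64(5.325), 'q': array([ 4.3100e-01, -8.1160e+00, -1.6308e+01,  8.1874e+01, -1.0000e-03,
       -2.8294e+01]), 'ee_pos': array([0.459, 0.003, 0.108]), 'tcp_rot': array([ 1.79970e+02, -5.90000e-02, -1.51275e+02]), 'wrist_force': array([ 0.608, -0.315, -3.076]), 'torque': array([-0.089,  0.24 , -0.022])}
[1.0, -1.87, 2.64, -0.05, 0.0, 0.0, 0.01], [1.0, -1.87, 2.64, -0.05, 0.0, 0.0, 0.01], [1.0, -1.87, 2.64, -0.05, 0.0, 0.0, 0.01], 
[1.0, -0.0, 0.0, -0.0, 0.0, 0.0, 10.42], [1.0, -0.0, 0.0, -0.0, 0.0, 0.0, 10.42], [1.0, -0.0, 0.0, -0.0, 0.0, 0.0, 10.42], [1.0, 0.0, 0.0, -0.0, 0.0, 0.0, 10.42], [1.0, 0.0, 0.0, -0.0, 0.0, 0.0, 10.42],
[1.0, 0.0, 0.0, -0.0, 0.0, 0.0, 10.42], [1.0, 0.0, 0.0, -0.0, 0.0, 0.0, 10.42], [1.0, 0.0, 0.0, -0.0, 0.0, 0.0, 10.42], [1.0, 0.0, 0.0, -0.0, 0.0, 0.0, 10.42], [1.0, 0.0, 0.0, -0.0, 0.0, 0.0, 10.42],
[1.0, 0.0, 0.0, -0.0, 0.0, 0.0, 10.42], [1.0, 0.0, 0.0, -0.0, 0.0, 0.0, 10.42], [1.0, 0.0, 0.0, -0.0, 0.0, 0.0, 10.42], 
[1.0, 0.68, 4.01, 0.56, 0.0, 0.0, -0.0], [1.0, 0.68, 4.01, 0.56, 0.0, 0.0, -0.0], [1.0, 0.68, 4.01, 0.56, 0.0, 0.0, -0.0], [1.0, 0.68, 4.01, 0.56, 0.0, 0.0, -0.0], [1.0, 0.68, 4.01, 0.56, 0.0, 0.0, -0.0],
```

Request:
arm_command --pt "1 -1.9 2.6 0 0 0 0" --pt "1 -1.9 2.6 0 0 0 3" --pt "1 -1.8 2.7 0 0 0 6.4" --pt "1 0 0 0 0 0 9" --pt "1 0 0 0 0 0 9" --pt "1 0 0 0 0 0 9" --pt "1 0 0 0 0 0 9" --pt "1 0 0 0 0 0 9" --pt "1 0 0 0 0 0 9" --pt "1 0 0 0 0 0 9" --grip_force 120

```text
time: 6.58
ee_pos: [0.4713, 0.0994, 0.1077]
tcp_rot: [-179.9, -0.1, 136.0]
wrist_force: [0.9, -0.8, -2.3]
opening: 0.0101
```

Request:
arm_command --pt "1 0 0 0 0 0 9" --pt "1 0 0 0 0 0 9" --pt "1 0 0 0 0 0 9" --pt "1 0 0 0 0 0 9" --pt "1 0 0 0 0 0 9" --pt "1 0 0 0 0 0 9" --pt "1 0 0 0 0 0 9" --pt "1 0 0 0 0 0 0"

```text
time: 7.58
ee_pos: [0.4715, 0.0994, 0.108]
tcp_rot: [-179.9, 0.0, 73.4]
wrist_force: [0.1, -0.3, -2.7]
opening: 0.0101
```

```bash
python3 -c "
from h import *
o=bot.get_obs();print({k:np.round(o[k],3) for k in ('time','q','ee_pos','tcp_rot','wrist_force','torque')})
plan((.672,.075,.082),73.3,6,1)"
```

```text
{'time': np.float64(7.575), 'q': array([ 1.18990e+01, -4.88500e+00, -1.34150e+01,  8.15730e+01,
        1.80000e-02,  1.18511e+02]), 'ee_pos': array([0.471, 0.099, 0.108]), 'tcp_rot': array([-1.79901e+02,  3.30000e-02,  7.33890e+01]), 'wrist_force': array([ 0.149, -0.315, -2.684]), 'torque': array([ 0.273, -0.097,  0.034])}
[1.0, 0.56, 3.32, 0.43, 0.0, 0.0, 0.01], [1.0, 0.57, 3.32, 0.43, 0.0, 0.0, 0.01], [1.0, 0.57, 3.32, 0.43, 0.0, 0.0, 0.01], [1.0, 0.57, 3.32, 0.43, 0.0, 0.0, 0.01], [1.0, 0.57, 3.32, 0.43, 0.0, 0.0, 0.01],
[1.0, 0.57, 3.32, 0.43, 0.0, 0.0, 0.01],
```

Request:
arm_command --pt "1 0.6 3.3 0.4 0 0 0" --pt "1 0.5 3.3 0.4 0 0 0" --pt "1 0.6 3.3 0.5 0 0 0" --pt "1 0.6 3.3 0.4 0 0 0" --pt "1 0.5 3.3 0.4 0 0 0" --pt "1 0.6 3.4 0.5 0 0 0" --pt "1 0 0 0 0 0 0"

```text
time: 8.45
ee_pos: [0.6733, 0.0745, 0.0804]
tcp_rot: [-179.8, 0.1, 73.5]
wrist_force: [-0.5, 0.5, -1.8]
opening: 0.0098
```

```bash
python3 - <<'E'
from h import *
o=bot.get_obs();print({k:np.round(o[k],3) for k in ('time','ee_pos','tcp_rot')})
a=snap('scene','s2')['color'][:,:,::-1];b=snap('side','d2')['color'][:,:,::-1]
A=cv2.resize(a[180:280,190:323],None,fx=6,fy=6,interpolation=cv2.INTER_CUBIC)
B=cv2.resize(b[170:270,230:363],None,fx=6,fy=6,interpolation=cv2.INTER_CUBIC)
im=cv2.convertScaleAbs(np.vstack([cv2.resize(A,None,fx=.5,fy=.5) if 0 else A[:,:,:],B]),alpha=1.5)
cv2.imwrite('pics/s2c.png',cv2.convertScaleAbs(A,alpha=1.5));cv2.imwrite('pics/d2c.png',cv2.convertScaleAbs(B,alpha=1.5))
E
```

```text
{'time': np.float64(8.45), 'ee_pos': array([0.673, 0.075, 0.08 ]), 'tcp_rot': array([-1.79847e+02,  5.80000e-02,  7.35120e+01])}
```

View pics/s2c.png

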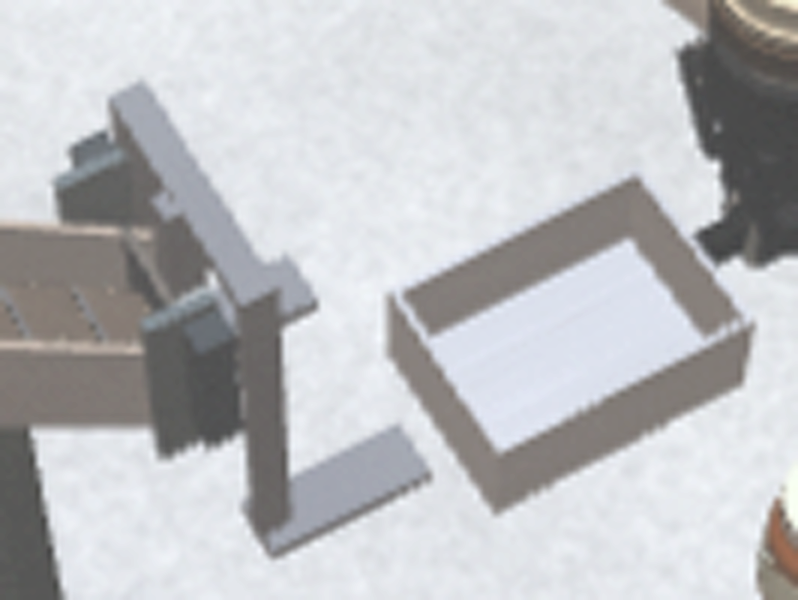

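The scene crop shows the dish held level in front of the lift bar with its long side parallel to the foot. Its rim corners are at (390,295), (500,458), (752,325) and (635,177). I'll check the lateral offset and level.

```bash
python3 - <<'E'
from h import *
from scipy.optimize import least_squares as LS
c=load('s2'); ch=np.array([.58344,-.22229]); cy=np.radians(-106.68)
pts=[(390,295,.07,-.05,.06),(500,458,.07,.05,.06),(752,325,-.07,.05,.06),(635,177,-.07,-.05,.06),(497,513,.07,.05,0),(742,383,-.07,.05,0)]
def f(p):
    Rm=R.from_euler('zy',[p[2],p[3]]).as_matrix()
    return np.concatenate([proj(c,Rm@q+[p[0],p[1],p[4]])-(190+u/6,180+v/6) for u,v,*q in pts])
p=LS(f,[.64,-.03,-1.85,0,.05],x_scale=[.1,.1,1,1,.1]).x
print(p[:2],p[4],np.degrees(p[2:4]));print(f(p).reshape(-1,2).round(1).tolist())
d=p[:2]-ch; print('chute frame',d@[np.cos(cy),np.sin(cy)],d@[-np.sin(cy),np.cos(cy)])
e=np.array([.6733,.0745])-ch; print('tcp chute frame',e@[np.cos(cy),np.sin(cy)],e@[-np.sin(cy),np.cos(cy)])
E
```

```text
[ 0.63814835 -0.01419945] 0.019300577023015072 [-106.27332055   -0.28121639]
[[0.2, 0.2], [0.2, -0.5], [-0.2, -0.3], [0.2, -0.6], [0.0, 0.5], [-0.5, 0.6]]
chute frame -0.21503739275748573 -0.0073210619958592755
tcp chute frame -0.31009406192912903 0.0008924440002075651
```

View pics/d2c.png

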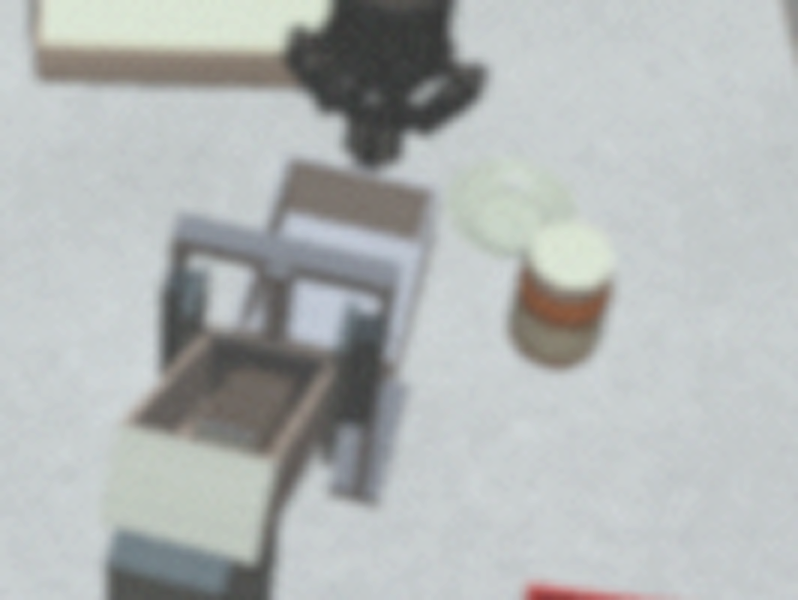

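The side crop shows the dish behind the arch, between the feet lines, with its far rim corners at (290,160) and (435,190). I'll refit with the height set by the arm.

```bash
python3 - <<'E'
from h import *
from scipy.optimize import least_squares as LS
c=load('s2');D=load('d2'); ch=np.array([.58344,-.22229]); cy=np.radians(-106.68)
pts=[(c,390,295,.07,-.05,.06),(c,500,458,.07,.05,.06),(c,752,325,-.07,.05,.06),(c,635,177,-.07,-.05,.06),(c,497,513,.07,.05,0),(c,742,383,-.07,.05,0),(D,290,160,-.07,-.05,.06),(D,435,190,-.07,.05,.06)]
def F(z,pts):
  def f(p):
    Rm=R.from_euler('zy',[p[2],p[3]]).as_matrix()
    return np.concatenate([proj(k,Rm@q+[p[0],p[1],p[4] if z is None else z])-((190+u/6,180+v/6) if k is c else (230+u/6,170+v/6)) for k,u,v,*q in pts])
  return f
for z,P in((.051,pts[:6]),(.051,pts),(None,pts)):
    f=F(z,P);p=LS(f,[.64,-.03,-1.85,0,.05],x_scale=[.1,.1,1,1,.1]).x
    d=p[:2]-ch;print(p[:2],p[4],np.degrees(p[2:4]),'chute frame',d@[np.cos(cy),np.sin(cy)],d@[-np.sin(cy),np.cos(cy)]);print(f(p).reshape(-1,2).round(1).tolist())
E
```

```text
[ 0.64840617 -0.02928895] 0.05 [-106.01003372    0.41663048] chute frame -0.2035270866944459 0.006836218780042106
[[-0.6, -0.2], [-0.0, 0.1], [0.6, -0.4], [0.4, -1.5], [-0.4, 1.1], [0.0, 0.6]]
[ 0.64733099 -0.02944392] 0.05 [-105.37635283    0.49552099] chute frame -0.20307003119564937 0.0058507580107797505
[[-0.9, -0.1], [-0.0, 0.0], [0.3, -0.8], [-0.2, -1.8], [-0.4, 1.1], [-0.3, 0.2], [0.4, -0.6], [2.1, -0.1]]
[ 0.64406753 -0.02219439] 0.03682607657921313 [-106.17096205   -0.29705338] chute frame -0.20907782113980253 0.0006438199126450128
[[-0.2, -0.0], [0.1, -0.3], [0.3, -0.5], [0.3, -1.1], [-0.1, 0.8], [-0.1, 0.5], [-0.7, 0.3], [0.7, 0.8]]
```

Request:
arm_command --pt "1 -2 -0.1 0 0 0 0" --pt "1 -2.7 -0.1 0 0 0 0" --pt "1 -3 0 0 0 0 0" --pt "1 -3 0 0 0 0 0" --pt "1 -2.5 0 0 0 0 0" --pt "1 -1.5 0 0 0 0 0" --pt "1 0 0 0 0 0 0" --pt "1 0 0 0 0 0 0"

```text
time: 9.55
ee_pos: [0.6284, -0.0648, 0.0834]
tcp_rot: [180.0, -0.0, 73.4]
wrist_force: [0.8, -0.6, -2.7]
opening: 0.0101
```

```bash
python3 - <<'E'
from h import *
o=bot.get_obs();print({k:np.round(o[k],3) for k in ('time','ee_pos','tcp_rot','wrist_force','torque')})
a=snap('scene','s3')['color'][:,:,::-1]
A=cv2.resize(a[180:280,190:323],None,fx=6,fy=6,interpolation=cv2.INTER_CUBIC)
cv2.imwrite('pics/s3c.png',cv2.convertScaleAbs(A,alpha=1.5))
E
```

```text
{'time': np.float64(9.55), 'ee_pos': array([ 0.628, -0.065,  0.083]), 'tcp_rot': array([ 1.79986e+02, -1.80000e-02,  7.33590e+01]), 'wrist_force': array([ 0.753, -0.603, -2.652]), 'torque': array([ 0.26 , -0.073,  0.008])}
```

View pics/s3c.png

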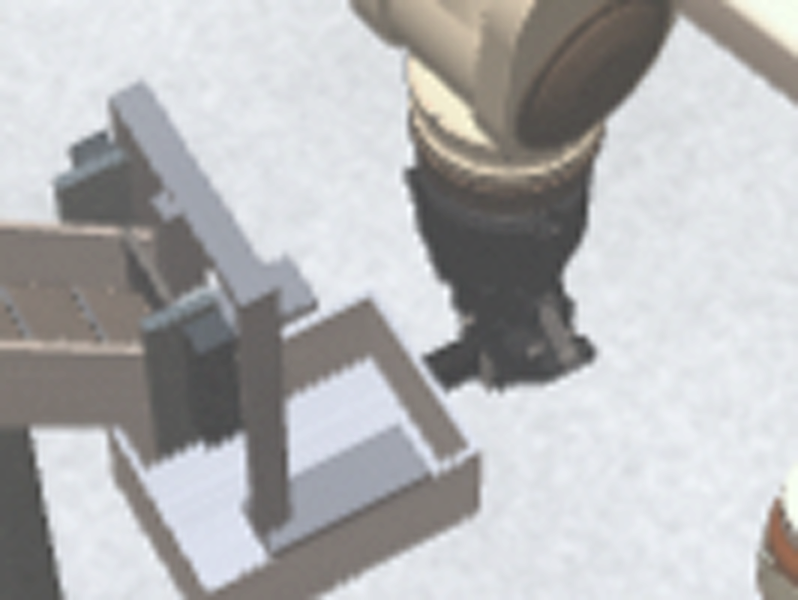

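The scene crop shows the foot lying above the middle of the dish's near long wall. Now I'll raise it slowly and feel for contact.

Request:
arm_command --pt "1 0 0 -0.3 0 0 0" --pt "1 0 0 -0.3 0 0 0" --pt "1 0 0 -0.3 0 0 0" --pt "1 0 0 -0.2 0 0 0" --pt "1 0 0 0 0 0 0"

```text
time: 10.22
ee_pos: [0.6285, -0.0654, 0.0945]
tcp_rot: [180.0, -0.0, 73.3]
wrist_force: [-0.2, -0.1, -2.1]
opening: 0.0104
```

Request:
arm_command --pt "1 0 0 -0.2 0 0 0" --pt "1 0 0 -0.2 0 0 0" --pt "1 0 0 0 0 0 0"

```text
time: 10.6
ee_pos: [0.6285, -0.0653, 0.0985]
tcp_rot: [180.0, -0.0, 73.3]
wrist_force: [0.3, 0.3, -2.6]
opening: 0.0104
```

Request:
arm_command --pt "1 0 0 -0.2 0 0 0" --pt "1 0 0 -0.2 0 0 0" --pt "1 0 0 0 0 0 0"

```text
time: 10.98
ee_pos: [0.6285, -0.0653, 0.1026]
tcp_rot: [180.0, -0.0, 73.3]
wrist_force: [-0.9, -0.2, -2.5]
opening: 0.0101
```

Request:
arm_command --pt "1 0 0 -0.2 0 0 0" --pt "1 0 0 -0.2 0 0 0" --pt "1 0 0 0 0 0 0"

```text
time: 11.35
ee_pos: [0.6285, -0.0653, 0.1065]
tcp_rot: [180.0, -0.0, 73.3]
wrist_force: [-0.6, 0.1, -2.1]
opening: 0.0104
```

Request:
arm_command --pt "1 0 0 -0.2 0 0 0" --pt "1 0 0 0 0 0 0"

```text
time: 11.6
ee_pos: [0.6285, -0.0653, 0.1085]
tcp_rot: [180.0, -0.0, 73.3]
wrist_force: [0.8, 0.2, -1.8]
opening: 0.0101
```

Request:
arm_command --pt "1 0 0 -0.2 0 0 0" --pt "1 0 0 0 0 0 0"

```text
time: 11.85
ee_pos: [0.6284, -0.0653, 0.1105]
tcp_rot: [180.0, -0.0, 73.3]
wrist_force: [-0.8, -0.7, -3.0]
opening: 0.0102
```

Request:
arm_command --pt "1 0 0 -0.2 0 0 0" --pt "1 0 0 0 0 0 0"

```text
time: 12.1
ee_pos: [0.6284, -0.0653, 0.1125]
tcp_rot: [180.0, -0.0, 73.3]
wrist_force: [0.7, -0.0, -2.6]
opening: 0.0101
```

Request:
arm_command --pt "1 0 0 -0.2 0 0 0" --pt "1 0 0 0 0 0 0"

```text
time: 12.35
ee_pos: [0.6284, -0.0653, 0.1145]
tcp_rot: [180.0, -0.0, 73.3]
wrist_force: [-0.2, 0.0, -3.1]
opening: 0.0101
```

Request:
arm_command --pt "1 0 0 -0.2 0 0 0" --pt "1 0 0 0 0 0 0"

```text
time: 12.6
ee_pos: [0.6285, -0.0653, 0.1165]
tcp_rot: [180.0, -0.0, 73.3]
wrist_force: [-1.0, -0.1, -2.1]
opening: 0.0101
```

Request:
arm_command --pt "1 0 0 -0.2 0 0 0" --pt "1 0 0 0 0 0 0"

```text
time: 12.85
ee_pos: [0.6283, -0.0653, 0.1181]
tcp_rot: [-180.0, -0.0, 73.3]
wrist_force: [0.5, 0.1, -3.6]
opening: 0.0105
```

Request:
arm_command --pt "1 0 0 -0.2 0 0 0" --pt "1 0 0 0 0 0 0"

```text
time: 13.1
ee_pos: [0.6283, -0.0652, 0.1202]
tcp_rot: [-180.0, -0.0, 73.3]
wrist_force: [1.1, 0.6, -5.3]
opening: 0.01
```

Request:
arm_command --pt "1 0 0 -0.2 0 0 0" --pt "1 0 0 0 0 0 0"

```text
time: 13.35
ee_pos: [0.6283, -0.0653, 0.1224]
tcp_rot: [-180.0, -0.0, 73.3]
wrist_force: [-0.3, 0.3, -5.2]
opening: 0.0104
```

```bash
python3 -c "
from h import *
o=bot.get_obs();print({k:np.round(o[k],4) for k in ('time','ee_pos','wrist_force','torque')})"
```

```text
{'time': np.float64(13.35), 'ee_pos': array([ 0.6283, -0.0653,  0.1224]), 'wrist_force': array([-0.2787,  0.2748, -5.1899]), 'torque': array([ 0.4355, -0.1287,  0.0234])}
```

Request:
arm_command --pt "1 0 0 -0.2 0 0 0" --pt "1 0 0 -0.2 0 0 0" --pt "1 0 0 -0.2 0 0 0" --pt "1 0 0 -0.2 0 0 0" --pt "1 0 0 -0.2 0 0 0" --pt "1 0 0 0 0 0 0"

```text
time: 14.1
ee_pos: [0.6284, -0.0653, 0.1325]
tcp_rot: [180.0, 0.0, 73.3]
wrist_force: [-0.8, 1.4, -3.8]
opening: 0.0102
```

Request:
arm_command --pt "1 0 0 -0.2 0 0 0" --pt "1 0 0 -0.2 0 0 0" --pt "1 0 0 -0.2 0 0 0" --pt "1 0 0 -0.2 0 0 0" --pt "1 0 0 -0.2 0 0 0" --pt "1 0 0 0 0 0 0"

```text
time: 14.85
ee_pos: [0.6284, -0.0653, 0.1425]
tcp_rot: [180.0, -0.0, 73.3]
wrist_force: [-0.3, 1.8, -3.9]
opening: 0.0102
```

```bash
python3 - <<'E'
from h import *
o=bot.get_obs();print({k:np.round(o[k],4) for k in ('time','ee_pos','wrist_force','torque')})
a=snap('scene','s4')['color'][:,:,::-1]
A=cv2.resize(a[165:265,180:313],None,fx=6,fy=6,interpolation=cv2.INTER_CUBIC)
cv2.imwrite('pics/s4c.png',cv2.convertScaleAbs(A,alpha=1.5))
E
```

```text
{'time': np.float64(14.85), 'ee_pos': array([ 0.6284, -0.0653,  0.1425]), 'wrist_force': array([-0.3071,  1.7768, -3.8517]), 'torque': array([ 0.5434,  0.0741, -0.0678])}
```

View pics/s4c.png

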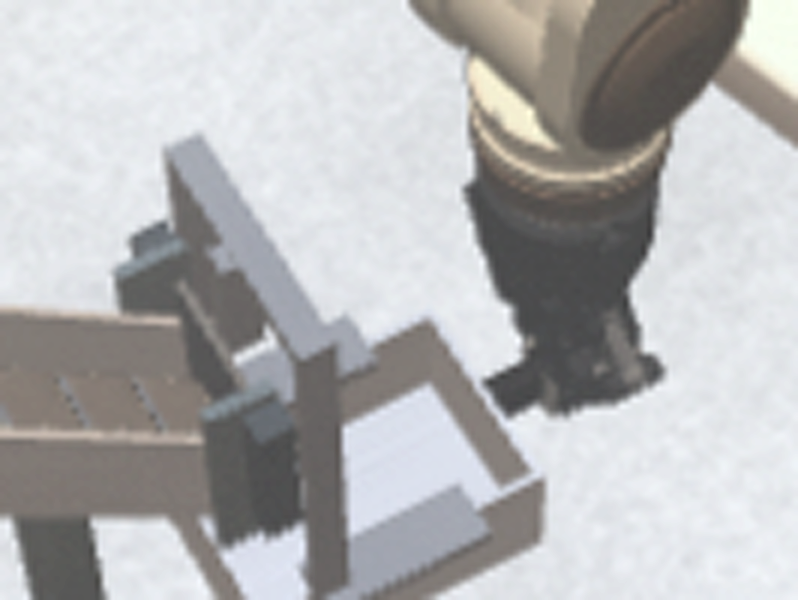

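The crop shows the bar raised by about 26 mm with the dish wall under the foot, and the stones still behind the gate at (40-160,400). I'll continue gently.

Request:
arm_command --pt "1 0 0 -0.2 0 0 0" --pt "1 0 0 -0.2 0 0 0" --pt "1 0 0 -0.2 0 0 0" --pt "1 0 0 -0.2 0 0 0" --pt "1 0 0 0 0 0 0"

```text
time: 15.52
ee_pos: [0.6284, -0.0653, 0.1506]
tcp_rot: [180.0, -0.0, 73.3]
wrist_force: [-0.8, 1.0, -5.1]
opening: 0.0102
```

Request:
arm_command --pt "1 0 0 -0.2 0 0 0" --pt "1 0 0 -0.2 0 0 0" --pt "1 0 0 -0.1 0 0 0" --pt "1 0 0 0 0 0 0"

```text
time: 16.02
ee_pos: [0.6283, -0.0653, 0.1554]
tcp_rot: [180.0, 0.0, 73.3]
wrist_force: [0.5, 1.5, -5.1]
opening: 0.0102
```

Request:
arm_command --pt "1 0 0 -0.1 0 0 0" --pt "1 0 0 -0.1 0 0 0" --pt "1 0 0 0 0 0 0" --pt "1 0 0 0 0 0 0"

```text
time: 16.52
ee_pos: [0.6284, -0.0653, 0.1574]
tcp_rot: [180.0, 0.0, 73.3]
wrist_force: [-1.0, 1.7, -5.2]
opening: 0.0105
```

```bash
python3 - <<'E'
from h import *
o=bot.get_obs();print({k:np.round(o[k],4) for k in ('time','ee_pos','wrist_force','torque')})
a=snap('scene','s5')['color'][:,:,::-1]
A=cv2.resize(a[165:265,180:313],None,fx=6,fy=6,interpolation=cv2.INTER_CUBIC)
cv2.imwrite('pics/s5c.png',cv2.convertScaleAbs(A,alpha=1.5))
E
```

```text
{'time': np.float64(16.525), 'ee_pos': array([ 0.6284, -0.0653,  0.1574]), 'wrist_force': array([-1.0129,  1.6904, -5.1986]), 'torque': array([ 0.5985, -0.0312,  0.0325])}
```

Request:
arm_command --pt "1 0 0 -0.1 0 0 0" --pt "1 0 0 0 0 0 0" --pt "1 0 0 0 0 0 0"

```text
time: 16.95
ee_pos: [0.6283, -0.0654, 0.1581]
tcp_rot: [-180.0, 0.0, 73.3]
wrist_force: [-0.5, -1.6, -5.8]
opening: 0.0099
```

Request:
arm_command --pt "1 0 0 -0.1 0 0 0" --pt "1 0 0 0 0 0 0" --pt "1 0 0 0 0 0 0" --pt "1 0 0 0 0 0 0"

```text
time: 17.45
ee_pos: [0.6283, -0.0654, 0.1593]
tcp_rot: [180.0, 0.0, 73.3]
wrist_force: [-0.9, -0.3, -6.8]
opening: 0.0099
```

```bash
python3 - <<'E'
from h import *
o=bot.get_obs();print({k:np.round(o[k],4) for k in ('time','ee_pos','wrist_force','torque')})
a=snap('scene','s6')['color'][:,:,::-1]
A=cv2.resize(a[165:265,180:313],None,fx=6,fy=6,interpolation=cv2.INTER_CUBIC)
cv2.imwrite('pics/s6c.png',cv2.convertScaleAbs(A,alpha=1.5))
E
```

```text
{'time': np.float64(17.45), 'ee_pos': array([ 0.6283, -0.0654,  0.1593]), 'wrist_force': array([-0.9123, -0.3396, -6.7878]), 'torque': array([ 0.5177, -0.1397, -0.0357])}
```

View pics/s6c.png

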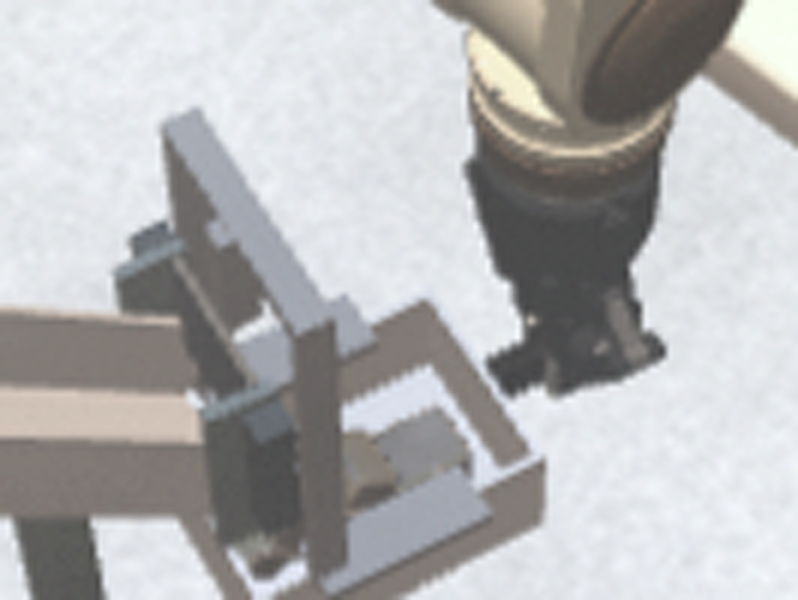

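All three stones lie in the dish, at (430,440), (365,470) and (265,550), and the trough is empty. I'll lower it gently and back out.

Request:
arm_command --pt "1 0 0 0 0 0 0" --pt "1 0 0 0.2 0 0 0" --pt "1 0 0 0.4 0 0 0" --pt "1 0 0 0.5 0 0 0" --pt "1 0 0 0.5 0 0 0" --pt "1 0 0 0.5 0 0 0" --pt "1 0 0 0.5 0 0 0" --pt "1 0 0 0.5 0 0 0" --pt "1 0 0 0.5 0 0 0" --pt "1 0 0 0.5 0 0 0"

```text
time: 18.75
ee_pos: [0.6284, -0.0653, 0.118]
tcp_rot: [180.0, -0.0, 73.3]
wrist_force: [-1.1, -1.3, -6.6]
opening: 0.0105
```

Request:
arm_command --pt "1 0 0 0.6 0 0 0" --pt "1 0 0 0.7 0 0 0" --pt "1 0 0 0.8 0 0 0" --pt "1 0 0 0.8 0 0 0" --pt "1 0 0 0.5 0 0 0" --pt "1 0 0 0.2 0 0 0" --pt "1 0 0 0 0 0 0"

```text
time: 19.62
ee_pos: [0.6284, -0.0653, 0.0823]
tcp_rot: [180.0, 0.0, 73.3]
wrist_force: [0.4, 0.2, -3.8]
opening: 0.01
```

Request:
arm_command --pt "1 0.4 0 0 0 0 0" --pt "1 0.9 0 0 0 0 0" --pt "1 1.4 0 0 0 0 0" --pt "1 2 0 0 0 0 0" --pt "1 2.2 0 0 0 0 0" --pt "1 2.2 0 0 0 0 0" --pt "1 2 0 0 0 0 0" --pt "1 1.4 0 0 0 0 0" --pt "1 0.9 0 0 0 0 0" --pt "1 0.4 0 0 0 0 0"

```text
time: 20.88
ee_pos: [0.6681, 0.0672, 0.0822]
tcp_rot: [-180.0, 0.0, 73.3]
wrist_force: [0.9, 0.6, -3.9]
opening: 0.0101
```

```bash
python3 - <<'E'
from h import *
o=bot.get_obs();print({k:np.round(o[k],4) for k in ('time','q','ee_pos','tcp_rot','wrist_force','torque')})
S=snap('scene','s7')
a=S['color'][:,:,::-1]
A=cv2.resize(a[130:265,190:370],None,fx=4.4,fy=4.4,interpolation=cv2.INTER_CUBIC)
cv2.imwrite('pics/s7c.png',cv2.convertScaleAbs(A,alpha=1.5))
# platter ellipse from the first images (free of the arm)
for f,x,y in(('scene',331,160),('side',262,159)):
    c=load(f);h=cv2.cvtColor(c['color'],cv2.COLOR_RGB2GRAY)
    m=np.zeros((386,514),np.uint8);g=cv2.GaussianBlur(h,(3,3),0)
    cv2.floodFill(g,m,(x,y),255,8,8,cv2.FLOODFILL_FIXED_RANGE|(255<<8)|cv2.FLOODFILL_MASK_ONLY)
    m=m[1:-1,1:-1];k=max(cv2.findContours(m,cv2.RETR_EXTERNAL,cv2.CHAIN_APPROX_NONE)[0],key=cv2.contourArea)
    e=cv2.fitEllipse(k);pp=np.array([atz(c,*q[0],.072) for q in k]);ctr,r=cv2.minEnclosingCircle(pp[:,:2].astype(np.float32))
    print(f,e,ctr,r,pp.min(0),pp.max(0))
E
```

```text
{'time': np.float64(20.875), 'q': array([ 5.74830e+00,  2.13520e+01,  1.29870e+01,  8.16434e+01,
       -4.10000e-03,  1.12413e+02]), 'ee_pos': array([0.6681, 0.0672, 0.0822]), 'tcp_rot': array([-1.799938e+02,  7.000000e-03,  7.333530e+01]), 'wrist_force': array([ 0.9129,  0.5661, -3.8605]), 'torque': array([ 0.3571, -0.172 , -0.0024])}
scene ((330.8768005371094, 160.58663940429688), (22.781280517578125, 29.049026489257812), 100.95418548583984) (0.5655871033668518, 0.2902243137359619) 0.048859868198633194 [0.51810405 0.24200686 0.072     ] [0.61356515 0.33876431 0.072     ]
side ((261.8204650878906, 159.05886840820312), (14.366530418395996, 20.320409774780273), 92.57849884033203) (0.5600051879882812, 0.2922690510749817) 0.04658458009362221 [0.5172662  0.25012288 0.072     ] [0.60320435 0.33580406 0.072     ]
```

Request:
arm_command --pt "1 0 0 -0.6 0 0 0" --pt "1 0 0 -1.2 0 0 0" --pt "1 0 0 -1.8 0 0 0" --pt "1 0 0 -1.8 0 0 0" --pt "1 0 0 -1.4 0 0 0" --pt "1 0 0 -0.8 0 0 0" --pt "1 0 0 -0.4 0 0 0"

```text
time: 21.8
ee_pos: [0.6681, 0.0669, 0.1627]
tcp_rot: [180.0, -0.0, 73.3]
wrist_force: [-0.3, -1.0, -3.9]
opening: 0.0101
```

```bash
python3 -c "
from h import *
plan((.4946,.3732,.162),130,14,1)"
```

```text
[1.0, 1.74, -1.81, 0.01, 0.0, 0.0, -4.05], [1.0, 1.86, -1.69, 0.01, 0.0, 0.0, -4.05], [1.0, 1.98, -1.55, 0.01, 0.0, 0.0, -4.05], [1.0, 2.08, -1.41, 0.01, 0.0, 0.0, -4.05], [1.0, 2.18, -1.26, 0.01, 0.0, 0.0, -4.05],
[1.0, 2.26, -1.1, 0.01, 0.0, 0.0, -4.05], [1.0, 2.33, -0.94, 0.01, 0.0, 0.0, -4.05], [1.0, 2.39, -0.77, 0.01, 0.0, 0.0, -4.05], [1.0, 2.44, -0.6, 0.01, 0.0, 0.0, -4.05], [1.0, 2.48, -0.43, 0.01, 0.0, 0.0, -4.05],
[1.0, 2.5, -0.25, 0.01, 0.0, 0.0, -4.05], [1.0, 2.51, -0.07, 0.01, 0.0, 0.0, -4.05], [1.0, 2.51, 0.1, 0.01, 0.0, 0.0, -4.05], [1.0, 2.5, 0.28, 0.01, 0.0, 0.0, -4.05],
```

View pics/s7c.png

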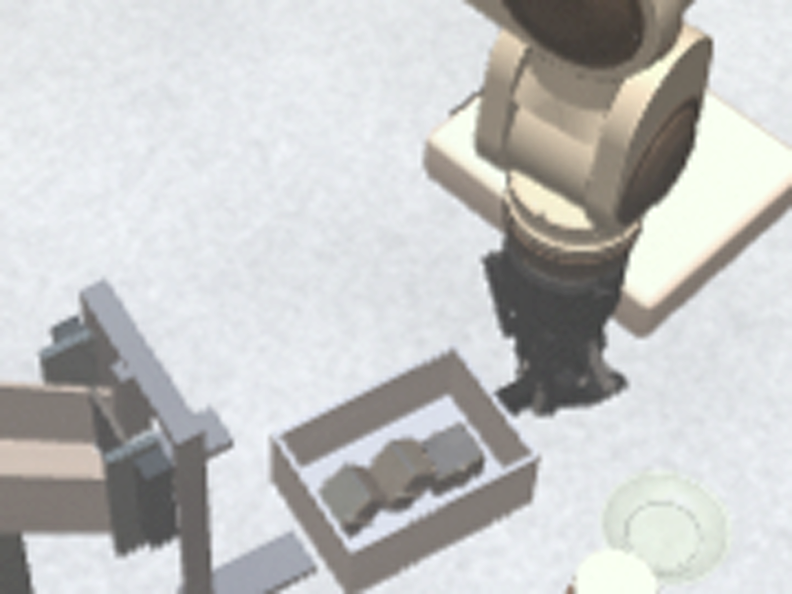

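The crop shows all three stones lying low in the dish, at (350,495), (400,470) and (455,455), and the bar back at rest. Carrying it to the balance.

Request:
arm_command --pt "1 0.8 -0.9 0 0 0 -2" --pt "1 1.8 -1.8 0 0 0 -4" --pt "1 1.9 -1.7 0 0 0 -4" --pt "1 2 -1.5 0 0 0 -4" --pt "1 2.1 -1.4 0 0 0 -4" --pt "1 2.2 -1.3 0 0 0 -4" --pt "1 2.3 -1.1 0 0 0 -4" --pt "1 2.3 -0.9 0 0 0 -4" --pt "1 2.4 -0.8 0 0 0 -4" --pt "1 2.4 -0.6 0 0 0 -4"

```text
time: 23.05
ee_pos: [0.5431, 0.2734, 0.1624]
tcp_rot: [180.0, -0.0, 111.7]
wrist_force: [-0.3, -0.0, -3.4]
opening: 0.01
```

Request:
arm_command --pt "1 2.5 -0.4 0 0 0 -4" --pt "1 2.5 -0.2 0 0 0 -4" --pt "1 2.5 0 0 0 0 -4" --pt "1 1.8 0.1 0 0 0 -4" --pt "1 1 0.1 0 0 0 -3" --pt "1 0.4 0 0 0 0 -2" --pt "1 0 0 0 0 0 0"

```text
time: 23.92
ee_pos: [0.4899, 0.3641, 0.1623]
tcp_rot: [-180.0, 0.0, 132.4]
wrist_force: [-0.7, -0.5, -3.7]
opening: 0.0104
```

```bash
python3 - <<'E'
from h import *
o=bot.get_obs();print({k:np.round(o[k],4) for k in ('time','ee_pos','tcp_rot','wrist_force','torque')})
y=np.radians(o['tcp_rot'][2]);t=np.array([.564,.2905])+.108*np.array([np.cos(y),np.sin(y)]);d=t-o['ee_pos'][:2]
print('move tool x,y cm',100*(d@[np.cos(y),np.sin(y)]),100*(d@[np.sin(y),-np.cos(y)]),'down cm',100*(o['ee_pos'][2]-.1017))
E
```

```text
{'time': np.float64(23.925), 'ee_pos': array([0.4899, 0.3641, 0.1623]), 'tcp_rot': array([-1.799925e+02,  5.400000e-03,  1.323560e+02]), 'wrist_force': array([-0.7377, -0.4824, -3.7107]), 'torque': array([0.2573, 0.2354, 0.0027])}
move tool x,y cm 0.3703802061299477 0.5118286369021561 down cm 6.058747412743422
```

Request:
arm_command --pt "1 0.4 0.5 0.4 0 0 0" --pt "1 0 0 1 0 0 0" --pt "1 0 0 1.2 0 0 0" --pt "1 0 0 1.2 0 0 0" --pt "1 0 0 0.8 0 0 0" --pt "1 0 0 0.4 0 0 0" --pt "1 0 0 0.2 0 0 0" --pt "1 0 0 0 0 0 0"

```text
time: 24.92
ee_pos: [0.4912, 0.3706, 0.1105]
tcp_rot: [180.0, 0.0, 132.3]
wrist_force: [-0.3, 0.3, -3.8]
opening: 0.01
```

Request:
arm_command --pt "1 0 0 0.2 0 0 0" --pt "1 0 0 0.2 0 0 0" --pt "1 0 0 0.1 0 0 0" --pt "1 0 0 0 0 0 0"

```text
time: 25.42
ee_pos: [0.4911, 0.3705, 0.1052]
tcp_rot: [-180.0, -0.0, 132.3]
wrist_force: [-0.4, -0.5, -3.9]
opening: 0.0102
```

Request:
arm_command --pt "1 0 0 0.1 0 0 0" --pt "1 0 0 0 0 0 0"

```text
time: 25.68
ee_pos: [0.4911, 0.3705, 0.1042]
tcp_rot: [180.0, 0.0, 132.3]
wrist_force: [0.3, -0.1, -3.9]
opening: 0.0101
```

Request:
arm_command --pt "1 0 0 0.1 0 0 0" --pt "1 0 0 0 0 0 0"

```text
time: 25.92
ee_pos: [0.4911, 0.3705, 0.1032]
tcp_rot: [-180.0, -0.0, 132.3]
wrist_force: [-0.6, 0.5, -3.0]
opening: 0.0098
```

```bash
python3 -c "
from h import *
o=bot.get_obs();print({k:np.round(o[k],4) for k in ('time','ee_pos','tcp_rot','wrist_force','torque')})"
```

```text
{'time': np.float64(25.925), 'ee_pos': array([0.4911, 0.3705, 0.1032]), 'tcp_rot': array([-1.799951e+02, -1.800000e-03,  1.323245e+02]), 'wrist_force': array([-0.642 ,  0.5331, -2.9881]), 'torque': array([ 0.2698,  0.3192, -0.0292])}
```

Request:
arm_command --pt "1 0 0 0.1 0 0 0" --pt "1 0 0 0 0 0 0"

```text
time: 26.18
ee_pos: [0.4912, 0.3705, 0.1024]
tcp_rot: [180.0, 0.0, 132.3]
wrist_force: [-0.4, -0.3, -2.5]
opening: 0.01
```

Request:
arm_command --pt "1 0 0 0.1 0 0 0" --pt "1 0 0 0 0 0 0"

```text
time: 26.42
ee_pos: [0.4913, 0.3707, 0.1019]
tcp_rot: [179.9, 0.0, 132.3]
wrist_force: [-1.0, 0.1, 1.7]
opening: 0.0101
```

```bash
python3 - <<'E'
from h import *
o=bot.get_obs();print({k:np.round(o[k],4) for k in ('time','ee_pos','tcp_rot','wrist_force','torque')})
a=snap('scene','s8')['color'][:,:,::-1]; b=snap('side','d8')['color'][:,:,::-1]
A=cv2.resize(a[120:220,280:380],(400,400),interpolation=cv2.INTER_CUBIC)
B=cv2.resize(b[120:220,215:315],(400,400),interpolation=cv2.INTER_CUBIC)
cv2.imwrite('pics/s8c.png',cv2.convertScaleAbs(np.hstack([A,B]),alpha=1.5))
E
```

```text
{'time': np.float64(26.425), 'ee_pos': array([0.4913, 0.3707, 0.1019]), 'tcp_rot': array([1.799468e+02, 1.180000e-02, 1.323320e+02]), 'wrist_force': array([-0.9816,  0.0673,  1.6617]), 'torque': array([ 0.0148,  0.2168, -0.0486])}
```

View pics/s8c.png

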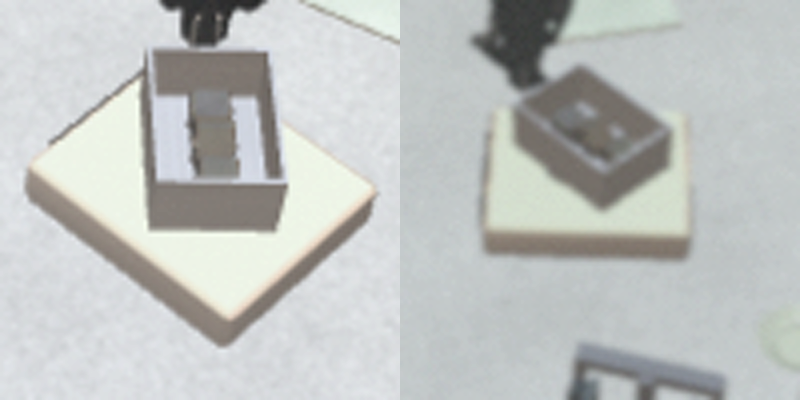

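The picture shows the dish on the platter with all three stones on its floor. I'll check centring from the rim corners: scene (148,48), (272,50), (287,183), (148,183); side (117,100), (182,66), (270,128), (205,168).

```bash
python3 - <<'E'
from h import *
for f,o,P in(('s8',280,[(148,48),(272,50),(287,183),(148,183)]),('d8',215,[(117,100),(182,66),(270,128),(205,168)])):
    c=load(f);q=np.array([atz(c,o+u/4,120+v/4,.132) for u,v in P]);print(f,q.mean(0)[:2],np.linalg.norm(q-np.roll(q,-1,0),axis=1).round(3))
E
```

```text
s8 [0.56732178 0.28899325] [0.099 0.136 0.105 0.138]
d8 [0.56411849 0.29238913] [0.088 0.132 0.09  0.135]
```

Request:
arm_command --pt "0.4 0 0 0 0 0 0" --pt "0.4 0 0 0 0 0 0" --pt "-0.3 0 0 0 0 0 0" --pt "-1 0 0 0 0 0 0" --pt "-1 0 0 0 0 0 0" --pt "-1 0 0 0 0 0 0" --pt "-1 0 0 0 0 0 0" --pt "-1 0 0 0 0 0 0" --grip_force 20

```text
time: 27.52
ee_pos: [0.4911, 0.3705, 0.1013]
tcp_rot: [-180.0, -0.0, 132.3]
wrist_force: [0.4, -0.2, -0.0]
opening: 0.0852
```

Request:
arm_command --pt "-1 0 0 -0.5 0 0 0" --pt "-1 0 0 -1.5 0 0 0" --pt "-1 0 0 -3 0 0 0" --pt "-1 0 0 -4 0 0 0" --pt "-1 0 0 -4 0 0 0" --pt "-1 0 0 -2 0 0 0" --pt "-1 0 0 0 0 0 0"

```text
time: 28.4
ee_pos: [0.4917, 0.3709, 0.2539]
tcp_rot: [179.8, 0.0, 132.3]
wrist_force: [-0.7, 0.5, -1.2]
opening: 0.0857
```

```bash
python3 - <<'E'
from h import *
print(bot.get_obs()['ee_pos'],bot.get_obs()['wrist_force'])
for n,o in(('scene','s8'),('side','d8')):
    a=snap(n,n+'9')['color'].astype(float);b=load(o)['color'].astype(float)
    x0,y0,x1,y1=(310,135,355,180) if n=='scene' else (240,138,285,175)
    A,B=[cv2.cvtColor(z[y0:y1,x0:x1].astype(np.float32),cv2.COLOR_RGB2GRAY) for z in(a,b)]
    print(n,cv2.phaseCorrelate(B,A),np.abs(A-B).mean())
E
```

```text
[0.4916816  0.37089568 0.25390094] [-0.72523473  0.54940752 -1.17573229]
scene ((0.4211759272956961, 0.5016714439306078), 1.0101996962229411) 0.7948875
side ((0.7774762253087033, -0.2893533348434225), 0.8360694347487556) 1.6568927
```

```bash
python3 -c "
from workcell import bot
print(bot.job_done())"
```

```text
the job is handed in; nothing more can be done
None
```

The job is handed in: the aluminium dish stands on the balance with all three stones in it, and the arm is clear of it. No verdict was reported.

- **Lift:** I took the dish by its handle and felt first contact with the feet at a rim height of about 148 mm. I raised the bar about 42 mm, keeping about 2 mm off its hard stop. The wrist force was at most about 7 N in the readings, which were taken at the end of each move only.
- **Set down:** I lowered the dish in 1 mm steps until it took the load, with about 5.6 N of change at the wrist. Before release, the rim corners put its centre within about 4 mm of the platter's centre in both cameras.
- **After release:** The dish region looked almost unchanged in both cameras. I did not view a picture of this state, as my 12 views were used. I compared the images in code; the computed shift was under 1 pixel and within the method's error. Levelness was not measured separately.
- **Disagreements:**
    - The cameras put the feet's underside at about 141 mm, so the felt height of about 148 mm was used.
    - Midway through the lift, a roll torque suggested the load was mostly on one foot. It was gone by the end of the lift.

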